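# Set the turret stop of a bottle-labelling cradle and bring the bottle up to it

### The job

Set the labelling cradle for the short bottles: push the tabs of the turret stop round until the longest stop rod points straight along the trough at the bottle and has clicked in. Then push the lying bottle by its cap along the trough until its base rests against that rod, and leave it there. Only push, do not lift the bottle out of the trough, and leave the other things on the table where they are.

Things in the scene. Friction and masses are not known exactly. Their poses are not given: they have to be found in the camera images.
- cradle: Labelling cradle, fixed: bed plate 150 mm wide (x), 385 long (y), 10 high, with a V trough and a turret stop. Origin: on the table below the trough's centre line. Its y runs along the trough from turret to cap end, z up. Trough: y -58 to +100 mm, edges 55 mm high at x +-35 mm; beyond y +100 only the plate, to y +130. Turret axis: x 0, y -170 mm. Grey spring housing 62 x 18 x 40 high at y -230.
- turret_axis (a point): Fixed point on the turret's vertical axis, level with the flat top of its hub, 70 mm above the table. Hub: disc of radius 40 mm, a nut of radius 11 mm stands 8 mm proud at the centre. Four level rods with rubber noses stick out, 90 degrees apart, 57 mm above the table; nose faces 105 (longest), 68, 80, 56 mm from the axis, in this order anticlockwise from above.
- long_tab (a point): Top edge of the tab over the longest rod, 50 mm from the axis, 102 mm above the table; turns with the turret. Over each of the four rods stands one such upright black tab for pushing sideways: 6 mm thick, 26 to 60 mm from the axis, 70 to 102 mm above the table.
- turret (a joint): Turret angle, rad, anticlockwise positive from above, endless. 0 or any whole turn: longest rod along the trough (cradle +y); it never starts there, but may start between clicks. Spring clicks at every pi/2: about 0.33 N m (6 to 7 N at a tab) pushes it out of a click, the resistance falls to nothing half-way (45 degrees), and beyond that the spring snaps it on to the next click by itself.
- long_tip (a point): Centre of the nose face (20 mm wide, rubber) of the longest rod: 105 mm from the turret's axis, 57 mm above the table; turns with the turret. The rods are 12 mm thick.
- stop_point (a point): Fixed point where the nose face of the longest rod is when it is set: on the trough's centre line, 105 mm from the turret's axis (cradle y = -65 mm), 57 mm above the table.
- bottle: Closed glass bottle lying loose in the trough, cap away from the turret: body 52 mm across and 105 mm long, overall 165 mm, about 0.26 kg. Origin: centre of its base face; own y axis along it to the cap. In the trough its axis is 57 mm above the table. It starts with its base 45 to 80 mm beyond the stop point and slides on a push of a few newtons.
- bottle_cap (a point): Centre of the outer end face of that bottle's black cap: 28 mm in diameter, 165 mm from the base, 57 mm above the table.
- sample_bottle: Standing bottle of the same kind with a paper label, 52 mm in diameter, 165 mm tall; bystander beside the trough on its far side. Origin: centre of its base.
- cap_a: Loose screw cap, 30 mm in diameter, 26 mm high, on the table in front of the cradle; bystander. Origin: centre of its underside.
- cap_b: Another such screw cap; bystander.
- label_roll: Roll of labels lying flat, 84 mm in diameter, 45 mm high, behind the cradle; bystander. Origin: centre of its underside.
- label_roller: Hand roller with a wooden handle, lying flat, about 165 mm long, 26 mm high; bystander. Origin: under the middle of its rubber roller.
- label_pad: Pad of labels 75 x 55 x 14 mm; bystander. Origin: centre of its underside.
- cap_tray: White tray of caps 170 x 130 x 50 mm; bystander. Origin: centre of its underside.

How it is judged:
On the way, in this order (a step that is already met when the one before it is completed fails the run):
1. the longest rod has clicked in, pointing along the trough, while the bottle still lies clear of it (horizontal distance between long_tip and stop_point below 0.008 m and y of bottle in the frame of cradle above -0.058 m), for 0.3 s.
2. the bottle's base has come up against the longest rod (horizontal distance between long_tip and stop_point below 0.008 m and distance between bottle and long_tip below 0.006 m), for 0.2 s.
At the end, for the whole second after the job is handed in: The longest rod is clicked in along the trough (its nose within 8 mm of the stop point); the bottle lies straight in the trough (within 0.08 rad) with the centre of its base within 6 mm of the nose; turret and bottle are at rest (all of step 2 and angle between the y axis of bottle and the y axis of cradle, either way round below 0.08 rad and linear speed of bottle below 0.01 m/s and velocity of joint turret between -0.1 and 0.1 rad/s); the robot touches nothing.
It fails at once if the bottle is lifted or tipped: its base or cap more than 25 mm above or below its place in the trough (height (world z) of any of bottle, bottle_cap above 0.082 m or height (world z) of any of bottle, bottle_cap below 0.032 m).
It fails at once if a bystander is moved by more than 30 mm (distance of any of sample_bottle, cap_a, cap_b, label_roll, label_roller, label_pad, cap_tray from where it was at the start of the episode above 0.03 m).
It also fails if it takes over 61 s, if anything falls off the work surface, if the arm or the gripper's body presses on something with over 40 N, if the wrist force passes 120 N, or if a joint passes its speed limit or range.

### The arm

A 7-joint arm with a two-finger parallel gripper is mounted at the origin on the work surface. World frame = base frame: x ahead of the robot, y to its left, z up, the work surface at z = 0. Lengths are in m, angles in rad, forces in N, time in s.
With the tool pointing down it reaches from about 0.35 to 0.9 m from the base axis. Payload 7.2 kg.
Tool frame: the origin (TCP) lies midway between the tips of the shut fingers; the grasp point (between the pads) lies behind it (env.grip_point_offset is the z of the grasp point in the tool frame, in m); z points along the fingers, y is the line along which they close (so a half turn about z gives the same grasp; the last joint's range is limited). The gripper opens to 85 mm and grips with 20 to 120 N. Pads are 22 mm wide; open, the fingers measure 114 mm over their backs; the gripper's body (76 mm by 85 mm) begins 54 mm behind the grasp point. The pads swing forward as they close: fully open they stand 13 mm farther back than shut.
Start: joints at [1.056, 0.411, -0.013, 1.596, 0.006, 1.134, -0.082], TCP at [0.27, -0.564, 0.231] pointing down, gripper open.
Joint ranges: [-2.95, 2.95], [-0.29, 1.99], [-1.47, 1.44], [0.14, 2.54], [-1.03, 4.17], [0.13, 1.85], [-2.86, 2.86]. Speed limits (rad/s): [2.39, 2.39, 3.01, 3.01, 3.14, 3.14, 3.14].

### API

Orientations are given as [roll, pitch, yaw] about the fixed x, y, z axes, in that order (R = Rz(yaw) Ry(pitch) Rx(roll)).
In Python, from rig import sensors, cams, env gives the robot as it stands. The module is installed in compiled form; this text tells all that it offers.
- The arm moves only by the shell command python3 -m pendant 'ROWS' [FORCE]. ROWS is a JSON object of lists of equal length, an entry for each row: "fingers": the opening, from 0 (shut) to 1 (fully open); "slide": the shift along the tool's x, y, z in units of 0.1 m (1.0 is 0.1 m), a list of three; "delta_rot": the turn, a rotation vector about the tool's x, y, z in units of pi rad (1.0 is pi rad), a list of three. In form: {"fingers": [fingers, ...], "slide": [[tx, ty, tz], ...], "delta_rot": [[rx, ry, rz], ...]}. A call has 1 to 10 rows; each row shifts and turns the commanded pose from where the row before left it, along the tool's axes as they then stand; what a row does not reach is not made up. A row lasts 1/12 s, in which the tool goes at most 41.7 mm and 7.16 degrees, less where a joint would pass 70% of its speed; a pose out of reach is approached as far as the arm can. A call with a number of a shift or a turn outside -1 to 1 is refused whole. A call with a gripper value outside its range is refused whole. The fingers move at their own pace and stop on an object; FORCE is the grip in N (left out, the last holds). Time passes only in rows, so rows that do not move let the fingers close. It gives the time, the measured TCP pose, the force, the opening and the grip force at its end, in the units of the state.
- sensors.get_obs(): the state, without advancing time (a new reading comes with each control period).
- cams.get_image(name): name is "side" or "top"; returns a dict with "color" (480x640x3 uint8, red, green, blue), "intrinsics" (3x3 intrinsics, pixels), "extrinsics" (4x4, takes a point from world to camera coordinates). Camera axes: x right, y up, looking along -z (the intrinsics and any distortion apply to the point x, -y, -z); pixel columns grow to the right and rows downward; lengths in m; the calibration is good to about 2 mm. A picture is of the moment at which its call begins. There is no depth.
- env.finish_job(): hands the job in; it is judged then, once.
The state is a dict: "clock": time; "joint_positions": joint angles; "qd": joint speeds; "joint_efforts": joint torques, N m; "position": TCP position; "eef_rot": TCP orientation; "ft_force": force on the tool from outside, world axes, zero at the start; "moment": the same for the moment, N m; "opening": finger opening in m; "grip_force": force on a finger pad.
Only numpy, scipy, OpenCV 4.12 (cv2) and the standard library are available. Lean on these libraries where they do the work, as an engineer would, in place of code of your own. Each camera call takes 0.05 s, during which the arm holds its last target. There are 200 camera calls.

## Working session

There is one attempt and no reset: what is moved stays moved. The work goes in short steps, Python scripts to look and compute and a shell command to move; the robot and the scene stay as the last step left them, time stands still between calls to the robot, and variables do not carry over. Pictures are saved under pics/ and viewed, at most 10 in all, crops included, and the job is handed in when it is done.

```bash
mkdir -p pics; cat > h.py <<'E'
import numpy as np, cv2
from rig import sensors,cams,env
def shot(n,f):
    d=cams.get_image(n); cv2.imwrite(f'pics/{f}.png',d['color'][:,:,::-1]); np.savez(f'pics/{f}.npz',**d); return d
def load(f): return np.load(f'pics/{f}.npz')
def ray(d,u,v):
    K=d['intrinsics'];E=d['extrinsics'];R=E[:3,:3];t=E[:3,3]
    p=np.linalg.inv(K)@[u,v,1]; return -R.T@t, R.T@np.array([p[0],-p[1],-p[2]])
def onz(d,u,v,z):
    c,r=ray(d,u,v); return c+r*(z-c[2])/r[2]
def proj(d,P):
    q=d['extrinsics']@np.r_[P,1]; p=d['intrinsics']@[q[0],-q[1],-q[2]]; return p[:2]/p[2]
E
python3 - <<'E'
from h import *
for n in('top','side'):
    d=shot(n,n+'0'); c,r=ray(d,320,240); print(n,c,r,d['intrinsics'],d.keys())
o=sensors.get_obs(); print(o,env.grip_point_offset)
E
```

```text
top [ 0.45836236 -0.02675588  1.55429339] [ 0.08432689  0.03180424 -0.99609778] [[619.26922775   0.         328.10259281]
 [  0.         619.26922775 247.88526318]
 [  0.           0.           1.        ]] dict_keys(['color', 'intrinsics', 'extrinsics'])
side [-0.07909324  0.82282496  1.04982416] [ 0.47782917 -0.57588489 -0.66399952] [[623.01810642   0.         337.87455101]
 [  0.         623.01810642 243.75634974]
 [  0.           0.           1.        ]] dict_keys(['color', 'intrinsics', 'extrinsics'])
{'clock': 0.1, 'joint_positions': array([ 1.05579814,  0.41181462, -0.01271402,  1.59697416,  0.00560367,
        1.13432201, -0.08214857]), 'qd': array([-6.79796125e-04, -1.86976687e-03,  3.85464004e-04,  2.96667635e-07,
        8.80025616e-04,  5.40682027e-04, -1.14668212e-03]), 'joint_efforts': array([ 1.78571601e-03, -6.01831770e+01,  6.83845896e-01, -3.00092590e+01,
        1.39654416e-02,  6.39551086e-03, -1.27676216e-05]), 'position': array([ 0.26981552, -0.56324785,  0.23053481]), 'eef_rot': array([-3.14011406e+00,  1.07515999e-04,  4.46877359e-01]), 'ft_force': array([-0.04370432,  0.53047252,  1.28831968]), 'moment': array([-0.04900844,  0.03310413,  0.03377669]), 'grip_force': 0.0, 'opening': 0.08558738514147599} -0.0187
```

View pics/top0.png

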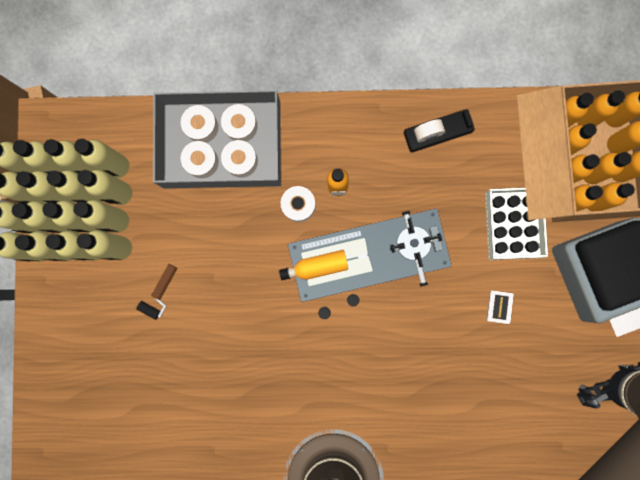

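View pics/side0.png

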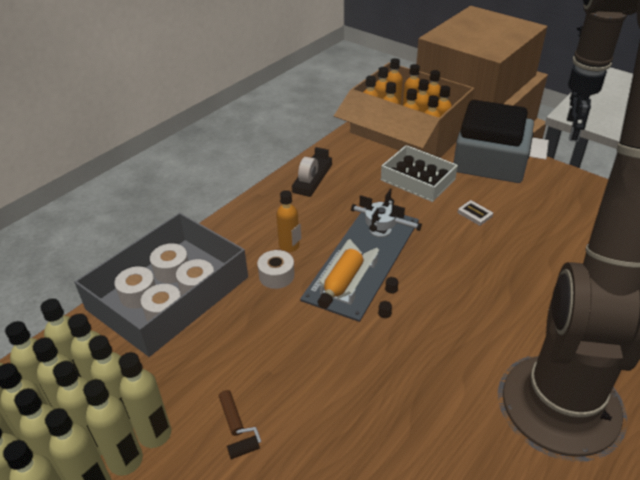

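The top view shows the cradle from about (290,270) to (450,240). The turret hub is at about (414,243), the bottle cap at about (285,273), and the robot base is at bottom centre. I'll enlarge the turret to see which rod is longest.

```bash
python3 - <<'E'
from h import *
d=load('top0');im=d['color'][:,:,::-1]
c=im[195:305,275:455]; a=cv2.resize(c,None,fx=4.4,fy=4.4,interpolation=cv2.INTER_CUBIC)
cv2.imwrite('pics/crop0.png',a)
g=im.astype(int)
for n,(u,v),z in [('hub',(414,243),.07),('cap',(285,273),.057)]: print(n,onz(d,u,v,z))
# plate corners: approx mask by bluish grey
h=cv2.cvtColor(im,cv2.COLOR_BGR2HSV); m=((h[...,0]>90)&(h[...,0]<125)&(h[...,1]>30)).astype(np.uint8)
m[:195]=0;m[310:]=0;m[:,:275]=0;m[:,460:]=0
m=cv2.morphologyEx(m,cv2.MORPH_OPEN,np.ones((3,3)))
p=cv2.findNonZero(m); r=cv2.minAreaRect(p); b=cv2.boxPoints(r); print(r)
for q in b: print(q,onz(d,*q,.01))
E
```

```text
hub [ 0.57242547 -0.20471912  0.07      ]
cap [0.50661014 0.10715066 0.057     ]
((371.49786376953125, 254.19097900390625), (58.044105529785156, 146.98638916015625), 76.60750579833984)
[293.28113 242.98067] [0.58290626 0.08962295 0.01      ]
[436.2704  208.93562] [ 0.66145702 -0.2698516   0.01      ]
[449.7146 265.4013] [ 0.51949266 -0.29890101  0.01      ]
[306.72534 299.44635] [0.44137383 0.05807057 0.01      ]
```

View pics/crop0.png

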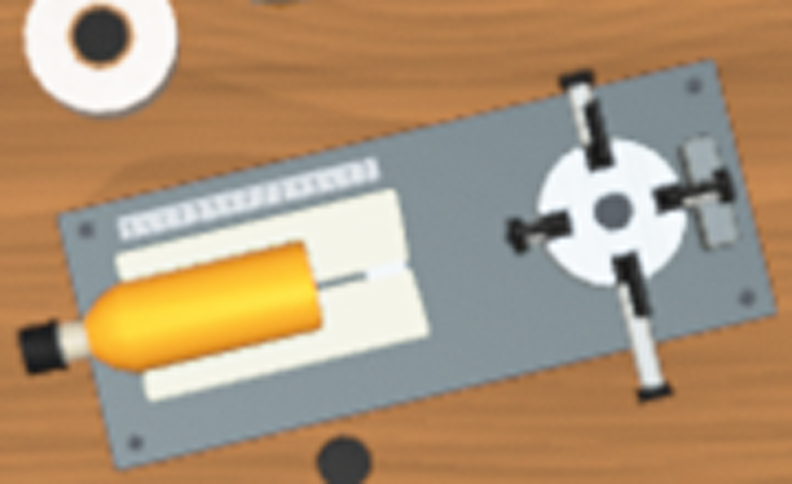

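The longest rod points down in the image, roughly robot −x, and the trough points left. So the turret needs about 90° clockwise. Next I'll measure the frame and the exact turret angle.

```bash
python3 - <<'E'
from h import *
d=load('top0'); f=lambda x,y:(275+(x+.5)/4.4-.5,195+(y+.5)/4.4-.5)
C=np.array([onz(d,*f(*p),.01)[:2] for p in [(58,213),(714,62),(776,312),(120,468)]])
print('len',np.linalg.norm(C[0]-C[1]),np.linalg.norm(C[2]-C[3]),'wid',np.linalg.norm(C[0]-C[3]),np.linalg.norm(C[1]-C[2]))
L=np.array([[.075,.13],[.075,-.255],[-.075,-.255],[-.075,.13]])
# cradle y to world left; x: = y rotated -90 -> up in image
A=C-C.mean(0);B=L-L.mean(0);U,S,V=np.linalg.svd(B.T@A);R=(V.T@U.T);print('det',np.linalg.det(R))
t=C.mean(0)-R@L.mean(0);yaw=np.arctan2(R[1,0],R[0,0]);print('cradle',t,np.degrees(yaw),'res',np.abs(L@R.T+t-C).max())
axis=R@[0,-.17]+t;print('axis',axis)
def loc(n,p,z):
    w=onz(d,*f(*p),z);q=R.T@(w[:2]-t);r=q-[0,-.17];print(n,w.round(4),'cradle',q.round(4),'r',np.hypot(*r).round(4),'ang from +y',np.degrees(np.arctan2(-r[0],r[1])).round(1))
loc('nut',(614,212),.078);loc('hub',(613,212),.07)
for n,p in dict(long=(655,394),n68=(729,186),n80=(577,78),n56=(514,235)).items(): loc(n,p,.057)
for n,p in dict(tlong_out=(640,315),tleft_out=(508,232),tleft_in=(568,222),tlong_in=(624,258),tup_in=(600,165),tup_out=(589,105)).items(): loc(n,p,.102)
loc('cap end',(20,350),.057);loc('base',(313,284),.057)
s=load('side0')
for P in [(axis[0],axis[1],.078)]: print('side nut px',proj(s,np.array(P)))
im=s['color'][185:325,290:430][:,:,::-1];cv2.imwrite('pics/crop1.png',cv2.resize(im,None,fx=4.25,fy=4.25,interpolation=cv2.INTER_CUBIC))
np.savez('fr.npz',R=R,t=t)
E
```

```text
len 0.38301246602588523 0.38097724406674605 wid 0.14902431794770318 0.1461176903138167
det 0.9999999999999998
cradle [ 0.5373337  -0.03886852] 12.160154838559041 res 0.002357541451985523
axis [ 0.57314335 -0.20505417]
nut [ 0.5723 -0.2042  0.078 ] cradle [-0.0006 -0.1689] r 0.0012 ang from +y 31.2
hub [ 0.5729 -0.2046  0.07  ] cradle [-1.000e-04 -1.695e-01] r 0.0005 ang from +y 12.5
long [ 0.4736 -0.2263  0.057 ] cradle [-0.1017 -0.1698] r 0.1017 ang from +y 89.9
n68 [ 0.587  -0.2701  0.057 ] cradle [-1.000e-04 -2.365e-01] r 0.0665 ang from +y 179.9
n80 [ 0.6485 -0.1884  0.057 ] cradle [ 0.0771 -0.1695] r 0.0771 ang from +y -89.7
n56 [ 0.5623 -0.1515  0.057 ] cradle [ 0.0007 -0.1154] r 0.0546 ang from +y -0.7
tlong_out [ 0.5153 -0.2135  0.102 ] cradle [-0.0584 -0.1661] r 0.0585 ang from +y 86.2
tleft_out [ 0.5608 -0.1446  0.102 ] cradle [ 0.0007 -0.1083] r 0.0617 ang from +y -0.7
tleft_in [ 0.5656 -0.1767  0.102 ] cradle [-0.0014 -0.1406] r 0.0294 ang from +y 2.8
tlong_in [ 0.5458 -0.2059  0.102 ] cradle [-0.0269 -0.1651] r 0.0274 ang from +y 79.6
tup_in [ 0.5958 -0.1945  0.102 ] cradle [ 0.0243 -0.1645] r 0.0249 ang from +y -77.1
tup_out [ 0.6281 -0.1895  0.102 ] cradle [ 0.057  -0.1664] r 0.0571 ang from +y -86.4
cap end [0.5041 0.1213 0.057 ] cradle [0.0012 0.1636] r 0.3336 ang from +y -0.2
base [ 0.5374 -0.0405  0.057 ] cradle [-0.0003 -0.0016] r 0.1684 ang from +y 0.1
side nut px [381.30731284 208.63132399]
```

View pics/crop1.png

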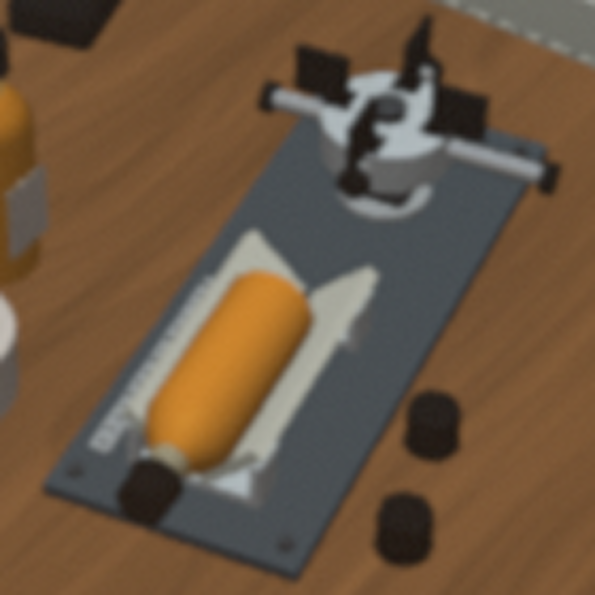

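The side view confirms four tabs above the hub, with the longest rod sticking out to the robot side. The measured angle is +90°, in a click. The axis is at (0.573, −0.205), the base at cradle y ≈ 0 and the cap end at y ≈ 0.164.

Plan: yaw to 12.16° so that tool x = cradle x and tool y = −cradle y. Then, with the fingers shut, push the long tab clockwise.

```bash
cat >> h.py <<'E'
fr=np.load('fr.npz');R=fr['R'];AX=np.array([.573,-.2048]);C0=AX-R@[0,-.17]
def where():
    o=sensors.get_obs();p=o['position'];r=R.T@(p[:2]-AX)
    print('t',o['clock'],'rel axis mm',(r*1e3).round(1),'z',p[2].round(4),'yaw',np.degrees(o['eef_rot'][2]).round(2),'F cradle',(R.T@o['ft_force'][:2]).round(1),o['ft_force'][2].round(1),'open',round(float(o['opening']),4))
E
python3 -m pendant '{"fingers":[0,0,0,0,0,0,0,0,0,0],"slide":[[0,0,0],[0,0,0],[0.32,-0.24,0],[0.32,-0.24,0],[0.32,-0.24,0],[0.32,-0.24,0],[0.32,-0.24,0],[0.32,-0.24,0],[0.32,-0.24,0],[0.32,-0.24,0]],"delta_rot":[[0,0,0.0374],[0,0,0.0374],[0,0,0],[0,0,0],[0,0,0],[0,0,0],[0,0,0],[0,0,0],[0,0,0],[0,0,0]]}' 40; python3 -c "from h import *;where()"
```

```text
clock: 0.93
position: [0.4807, -0.3204, 0.2311]
eef_rot: [-3.141, 0.0, 0.212]
ft_force: [0.6, 0.2, 0.7]
opening: -0.0001
grip_force: 0.0
t 0.9333 rel axis mm [-114.6  -93.6] z 0.2311 yaw 12.13 F cradle [0.6 0.1] 0.7 open -0.0001
```

```bash
python3 -m pendant '{"fingers":[0,0,0,0,0,0,0,0],"slide":[[0.33,-0.24,0],[0.33,-0.24,0],[0,0,0],[0,0,0.35],[0,0,0.35],[0,0,0.35],[0,0,0],[0,0,0]],"delta_rot":[[0,0,0],[0,0,0],[0,0,0],[0,0,0],[0,0,0],[0,0,0],[0,0,0],[0,0,0]]}'; python3 -c "from h import *;where();shot('top','top1')
shot('side','side1')
"
```

```text
clock: 1.6
position: [0.5329, -0.2609, 0.1249]
eef_rot: [-3.139, 0.004, 0.212]
ft_force: [0.3, -0.7, 0.1]
opening: -0.0001
grip_force: 0.0
t 1.6 rel axis mm [-51.  -46.4] z 0.1249 yaw 12.14 F cradle [ 0.1 -0.8] 0.1 open -0.0001
```

```bash
python3 -m pendant '{"fingers":[0,0,0,0],"slide":[[0.02,0,0.2],[0,0,0.19],[0,0,0],[0,0,0]],"delta_rot":[[0,0,0],[0,0,0],[0,0,0],[0,0,0]]}'; python3 -c "from h import *;where();a=shot('top','top2')['color'][195:305,345:455];b=shot('side','side2')['color'][150:260,330:440]
cv2.imwrite('pics/c2.png',cv2.resize(np.hstack([a,b]),None,fx=3.6,fy=3.6,interpolation=2)[:,:,::-1])"
```

```text
clock: 2.03
position: [0.5369, -0.2613, 0.0888]
eef_rot: [3.141, -0.001, 0.212]
ft_force: [-0.1, 0.5, 0.1]
opening: -0.0001
grip_force: 0.0
t 2.0333 rel axis mm [-47.2 -47.6] z 0.0888 yaw 12.12 F cradle [0.  0.6] 0.1 open -0.0001
```

View pics/c2.png

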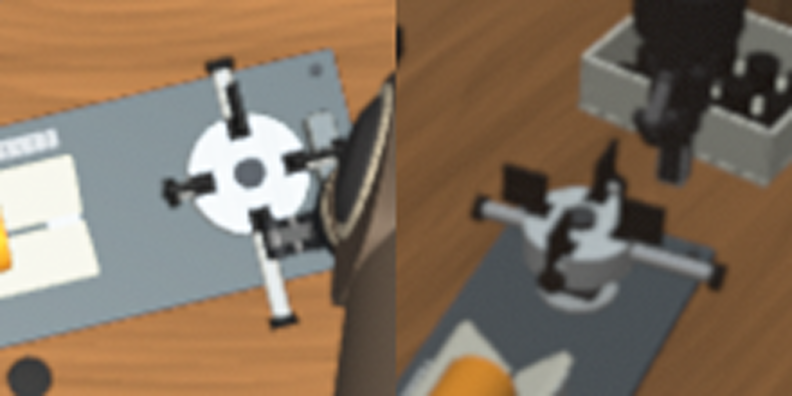

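The picture shows the shut fingers just behind the long tab, on its turret (−y) side, and clear of everything else. Now I push the tab.

```bash
python3 -m pendant '{"fingers":[0,0,0,0,0,0,0],"slide":[[0,-0.1,0.03],[0,-0.1,0],[0,-0.1,0],[-0.02,-0.08,0],[-0.02,-0.08,0],[0,-0.05,0],[0,0,0]],"delta_rot":[[0,0,0],[0,0,0],[0,0,0],[0,0,0],[0,0,0],[0,0,0],[0,0,0]]}'; python3 -c "from h import *;where()"
```

```text
clock: 2.72
position: [0.5228, -0.2118, 0.0854]
eef_rot: [3.139, -0.003, 0.213]
ft_force: [2.1, -4.0, 0.1]
opening: 0.0001
grip_force: 1.7
t 2.7167 rel axis mm [-50.5   3.8] z 0.0854 yaw 12.18 F cradle [ 1.2 -4.4] 0.1 open 0.0001
```

```bash
python3 -m pendant '{"fingers":[0,0,0,0,0,0,0],"slide":[[0.03,-0.06,0],[0.04,-0.06,0],[0.05,-0.05,0],[0.04,-0.04,0],[0,0,0],[0,0,0],[0,0,0]],"delta_rot":[[0,0,0],[0,0,0],[0,0,0],[0,0,0],[0,0,0],[0,0,0],[0,0,0]]}'; python3 -c "from h import *;where();a=shot('top','top3')['color'][195:305,345:455];b=shot('side','side3')['color'][150:260,330:440]
cv2.imwrite('pics/c3.png',cv2.resize(np.hstack([a,b]),None,fx=3.6,fy=3.6,interpolation=2)[:,:,::-1])"
```

```text
clock: 3.3
position: [0.5327, -0.1872, 0.0842]
eef_rot: [-3.141, 0.0, 0.213]
ft_force: [-0.1, -0.2, -0.5]
opening: -0.0
grip_force: 0.0
t 3.3 rel axis mm [-35.6  25.7] z 0.0842 yaw 12.19 F cradle [-0.1 -0.2] -0.5 open -0.0
```

View pics/c3.png

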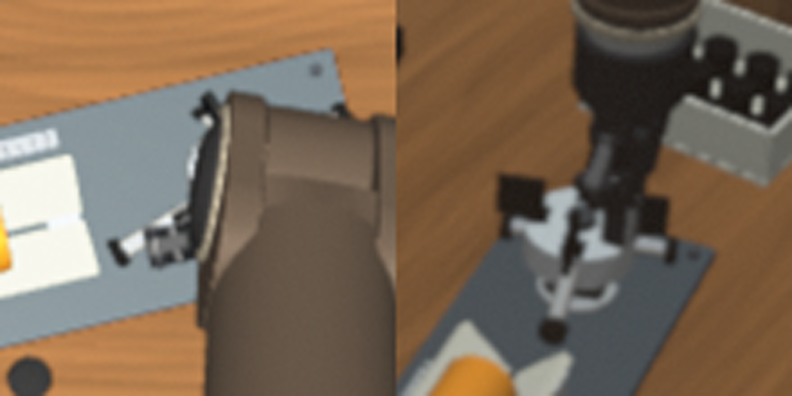

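The longest rod's nose, at about (379,264) in the top view, now points roughly along the trough. I'll measure it, lift clear and check again.

```bash
python3 -m pendant '{"fingers":[0,0,0,0,0,0],"slide":[[0,0,-0.2],[0,0,-0.35],[0,0,-0.35],[0,0,-0.2],[0,0,0],[0,0,0]],"delta_rot":[[0,0,0],[0,0,0],[0,0,0],[0,0,0],[0,0,0],[0,0,0]]}'; python3 -c "
from h import *;where()
d=load('top3')
w=onz(d,378.9,264.4,.057);print('at push: tip rel axis',R.T@(w[:2]-AX)*1e3)
d=shot('top','top4');print('stop px',proj(d,np.r_[AX+R@[0,.105],.057]))
a=d['color'][195:305,345:455];b=shot('side','side4')['color'][150:260,330:440]
cv2.imwrite('pics/c4.png',cv2.resize(np.hstack([a,b]),None,fx=3.6,fy=3.6,interpolation=2)[:,:,::-1])"
```

```text
clock: 3.9
position: [0.5334, -0.1883, 0.1955]
eef_rot: [3.14, -0.002, 0.211]
ft_force: [-0.7, -0.5, -0.3]
opening: 0.0002
grip_force: 0.0
t 3.9 rel axis mm [-35.2  24.5] z 0.1955 yaw 12.12 F cradle [-0.8 -0.3] -0.3 open 0.0002
at push: tip rel axis [-30.86588257  93.09952974]
stop px [371.12661955 253.11411861]
```

View pics/c4.png

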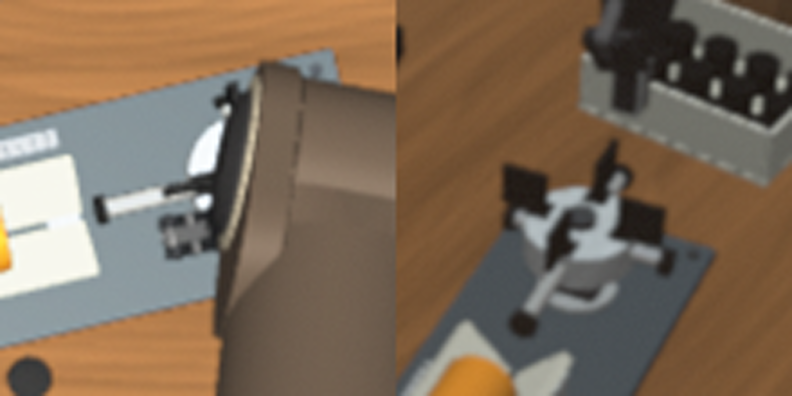

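The nose face, at about (371.4, 252.8) in the top view, matches the predicted stop pixel (371.1, 253.1), so the rod has clicked in and the bottle is still clear. Next I move over the trough to beyond the cap.

```bash
python3 -m pendant '{"fingers":[0,0,0,0,0,0,0,0,0,0],"slide":[[0.04,-0.39,0],[0.04,-0.39,0],[0.04,-0.39,0],[0.04,-0.39,0],[0.04,-0.39,0],[0.04,-0.39,0],[0.04,-0.39,0],[0.04,-0.39,0],[0.03,-0.39,0],[0,0,0]],"delta_rot":[[0,0,0],[0,0,0],[0,0,0],[0,0,0],[0,0,0],[0,0,0],[0,0,0],[0,0,0],[0,0,0],[0,0,0]]}'; python3 -c "from h import *;where()"
```

```text
clock: 4.83
position: [0.4905, 0.1713, 0.1931]
eef_rot: [-3.137, 0.002, 0.222]
ft_force: [-0.7, 0.2, 0.2]
opening: -0.0003
grip_force: 0.0
t 4.8333 rel axis mm [ -1.5 385.1] z 0.1931 yaw 12.72 F cradle [-0.6  0.3] 0.2 open -0.0003
```

```bash
python3 -m pendant '{"fingers":[0,0,0,0,0,0,0,0],"slide":[[0,0,0],[0.02,0,0.35],[0,0,0.35],[0,0,0.35],[0,0,0.25],[0,0,0.12],[0,0,0],[0,0,0]],"delta_rot":[[0,0,0],[0,0,0],[0,0,0],[0,0,0],[0,0,0],[0,0,0],[0,0,0],[0,0,0]]}'; python3 -c "from h import *;where()"
```

```text
clock: 5.5
position: [0.4947, 0.1613, 0.0512]
eef_rot: [3.141, 0.003, 0.21]
ft_force: [0.5, 0.0, 1.1]
opening: 0.0
grip_force: 0.0
t 5.5 rel axis mm [  0.6 374.4] z 0.0512 yaw 12.04 F cradle [ 0.5 -0.1] 1.1 open 0.0
```

```bash
python3 -m pendant '{"fingers":[0,0,0,0,0,0,0,0,0,0],"slide":[[0,0.1,0.04],[0,0.08,0],[0,0.05,0],[0,0.05,0],[0,0.05,0],[0,0.05,0],[0,0.05,0],[0,0.05,0],[0,0.05,0],[0,0,0]],"delta_rot":[[0,0,0],[0,0,0],[0,0,0],[0,0,0],[0,0,0],[0,0,0],[0,0,0],[0,0,0],[0,0,0],[0,0,0]]}'; python3 -c "from h import *;where()"
```

```text
clock: 6.33
position: [0.507, 0.111, 0.0487]
eef_rot: [-3.141, -0.001, 0.212]
ft_force: [-0.1, 0.8, 0.5]
opening: 0.0002
grip_force: 0.1
t 6.3333 rel axis mm [  2.1 322.6] z 0.0487 yaw 12.13 F cradle [0.1 0.8] 0.5 open 0.0002
```

```bash
python3 -m pendant '{"fingers":[0,0,0,0,0,0,0,0],"slide":[[-0.02,0.04,0],[0,0.04,0],[0,0.04,0],[0,0.04,0],[0,0.04,0],[0,0.04,0],[0,0.03,0],[0,0,0]],"delta_rot":[[0,0,0],[0,0,0],[0,0,0],[0,0,0],[0,0,0],[0,0,0],[0,0,0],[0,0,0]]}'; python3 - <<'E'
from h import *
where();d=shot('top','top5');h=cv2.cvtColor(d['color'],cv2.COLOR_RGB2HSV)
m=((h[...,0]>10)&(h[...,0]<26)&(h[...,1]>190)&(h[...,2]>190)).astype(np.uint8);m[:220]=0;m[300:]=0;m[:,:275]=0;m[:,420:]=0
p=cv2.findNonZero(m)[:,0]
q=np.array([R.T@(onz(d,u,v,.057)[:2]-AX) for u,v in p])*1e3
print('body y rel axis',q[:,1].min(),q[:,1].max(),'nose face at 105')
d=load('top0');h=cv2.cvtColor(d['color'],cv2.COLOR_RGB2HSV)
m=((h[...,0]>10)&(h[...,0]<26)&(h[...,1]>190)&(h[...,2]>190)).astype(np.uint8);m[:220]=0;m[300:]=0;m[:,:275]=0;m[:,420:]=0
q=np.array([R.T@(onz(d,u,v,.057)[:2]-AX) for u,v in cv2.findNonZero(m)[:,0]])*1e3;print('start',q[:,1].min(),q[:,1].max())
E
```

```text
clock: 7.0
position: [0.5102, 0.0831, 0.0482]
eef_rot: [3.141, 0.0, 0.211]
ft_force: [0.3, -0.2, 0.5]
opening: 0.0003
grip_force: 0.1
t 7.0 rel axis mm [ -0.7 294.7] z 0.0482 yaw 12.07 F cradle [ 0.2 -0.3] 0.5 open 0.0003
body y rel axis 117.56032116227436 237.66581320429015 nose face at 105
start 169.91948085171612 293.7093434678805
```

The bottle has moved about 52 mm, leaving roughly 11 mm. I'll push slowly until the force rises.

```bash
python3 -m pendant '{"fingers":[0,0,0,0,0,0],"slide":[[0,0.03,0],[0,0.03,0],[0,0.025,0],[0,0.02,0],[0,0,0],[0,0,0]],"delta_rot":[[0,0,0],[0,0,0],[0,0,0],[0,0,0],[0,0,0],[0,0,0]]}'; python3 -c "from h import *;where()"
```

```text
clock: 7.55
position: [0.5123, 0.0733, 0.0482]
eef_rot: [3.141, 0.0, 0.211]
ft_force: [0.3, -0.1, 0.7]
opening: 0.0001
grip_force: 0.1
t 7.55 rel axis mm [ -0.7 284.6] z 0.0482 yaw 12.1 F cradle [ 0.3 -0.2] 0.7 open 0.0001
```

```bash
python3 -m pendant '{"fingers":[0,0,0,0,0],"slide":[[0,0.015,0],[0,0.015,0],[0,0.01,0],[0,0,0],[0,0,0]],"delta_rot":[[0,0,0],[0,0,0],[0,0,0],[0,0,0],[0,0,0]]}'; python3 -c "from h import *;where()"
```

```text
clock: 7.97
position: [0.5125, 0.0729, 0.0483]
eef_rot: [-3.139, 0.0, 0.214]
ft_force: [-3.5, 9.6, 0.8]
opening: -0.0
grip_force: 4.9
t 7.9667 rel axis mm [ -0.6 284.2] z 0.0483 yaw 12.27 F cradle [-1.4 10.1] 0.8 open -0.0
```

The force is 10 N at 284 mm, where contact with the rod was predicted (284.5 mm). I'll back off, rise and check.

```bash
python3 -m pendant '{"fingers":[0,0,0,0,0,0,0,0,0,0],"slide":[[0,-0.02,0],[0,-0.1,0],[0,-0.2,0],[0,-0.2,0],[0,-0.2,0],[0,0,-0.35],[0,0,-0.35],[0,0,-0.35],[0,-0.2,-0.2],[0,0,0]],"delta_rot":[[0,0,0],[0,0,0],[0,0,0],[0,0,0],[0,0,0],[0,0,0],[0,0,0],[0,0,0],[0,0,0],[0,0,0]]}'; python3 -c "
from h import *;where()
d=shot('top','top6');a=d['color'][195:305,275:455];b=shot('side','side6')['color'][170:330,290:450]
b=cv2.resize(b,(110,110),interpolation=cv2.INTER_AREA)
cv2.imwrite('pics/c6.png',cv2.resize(np.hstack([a,b]),None,fx=2.7,fy=2.7,interpolation=2)[:,:,::-1])
print('stop px crop',(proj(d,np.r_[AX+R@[0,.105],.057])-[275,195])*2.7)"
```

```text
clock: 8.8
position: [0.4957, 0.1643, 0.1783]
eef_rot: [-3.139, -0.009, 0.214]
ft_force: [0.3, 0.4, 0.1]
opening: 0.0002
grip_force: 0.0
t 8.8 rel axis mm [  2.2 377.1] z 0.1783 yaw 12.25 F cradle [0.4 0.3] 0.1 open 0.0002
stop px crop [259.54187279 156.90812026]
```

View pics/c6.png

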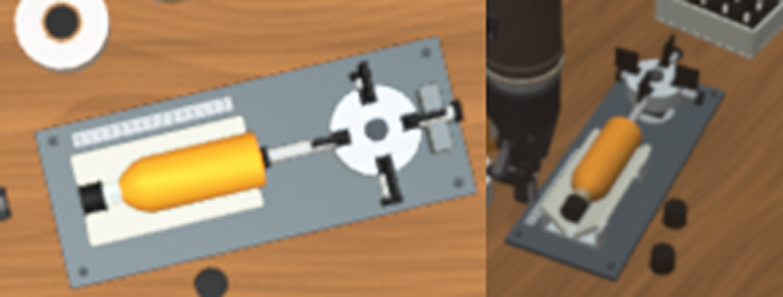

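The picture shows the bottle's base touching the rod's nose at about (262,156) in the crop, against a predicted (259.5,156.9). The bottle lies straight and the arm is clear, so I'm handing it in.

```bash
python3 -c "from rig import env;print(env.finish_job())"
```

```text
the job is handed in; nothing more can be done
None
```

The job is handed in (no verdict was returned): the longest rod is clicked in along the trough, the bottle's base rests against it, and the arm is clear of everything.

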